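# Clear a marble offcut into the dust-tight chip box

### The job

Clear the flat marble offcut off the carving board into the chip box: hold the box's spring flap open with one fingertip (pressing down its thumb tab raises it), and with the other fingertip push the offcut along the board under the raised flap until it drops in. Keep the flap up until the offcut has dropped, then take the hand away so that the flap springs shut; only push the offcut, never lift it, and leave everything else where it is.

Things in the scene. Friction and masses are not known exactly. Their poses are not given: they have to be found in the camera images.
- offcut: flat sawn piece of white marble, 34 x 50 x 11 mm, about 50 g, lying flat on the carving board 40 to 115 mm short of the chip box's flap, up to 20 degrees askew. Origin: centre of its underside; x along the 34 mm, y along the 50 mm, z up; x points roughly into the box. The only marble piece on the board.
- chip_box: low grey sheet-steel box, 187 x 118 x 83 mm high, hose spigot (60 mm across, 30 high) on the rear of its roof; fixed. Origin: on the table (z=0) right under the flap's hinge axis, mid-width. x points level into the box (the way to push), y along the hinge, z up. It reaches from x=-17 to +170 mm; roof from x=+5 mm on, underside at z=81, top at z=83 mm.
- sill (a point): inner edge of the sill (top of the box's front wall), mid-width: x=-13 mm in the box's frame, 65 mm above the table, flush with the board. Behind it the inside drops 62 mm: a piece whose middle is pushed past this edge tips over and falls in. The mouth is 110 mm wide between two cheeks (box x=-17 to +13, up to z=100 mm) and 16 mm high.
- flap (a joint): flap angle, rad: 0 shut, 1.15 fully open (stop). Pressing its thumb tab down raises its blade; the offcut fits under from about 0.7 on, and best fully open. It does not open inwards. A spring shuts it: 0.05 N m when shut, 0.11 N m fully open (about 4.5 N on the tab 25 mm from the axis). Hinge axis: along the box's y at x=0, 90 mm above the table.
- flap_tab (a point): middle of the free end of the flap's thumb tab (3 mm steel plate, 50 mm wide, mid-width, reaching 60 mm from the hinge axis inwards, +x of the box, above the roof). Shut it slopes 62 degrees up (end at box x=+28, z=143 mm); fully open about level (4 degrees down, end at z=86 mm). It can be pressed anywhere along its length.
- flap_lip (a point): middle of the lower edge of the flap's blade (3 mm steel plate, 106 mm wide, reaching 28 mm from the hinge axis outwards, -x of the box). Shut it slopes 58 degrees down with its rolled lip by the sill at box x=-15 mm; opening, it swings out to x=-28 mm (an offcut nearer than that stops it) and ends 8 degrees above level.
- board: carving board of three planks on two battens, 300 x 240 mm, top 65 mm above the table, fixed, its end butted against the chip box's mouth. Origin: on the table (z=0) under its middle; x points towards the chip box, whose origin lies at x=167 mm.
- bird: small terracotta bird on a wooden foot, 60 x 42 mm, about 70 mm high, on the board's far corner; leave alone. Origin: centre of its underside.
- modelling_tool: flat wooden modelling tool, 175 mm long, on one edge of the board, lying along it; leave alone. Origin: underside, mid-handle.
- rasp: small rasp with a dark wooden handle, 180 mm long, 16 mm high, on the other edge of the board, lying along it; leave alone. Origin: underside, by the ferrule.
- rubbing_stone: round grey rubbing stone, 48 mm across, 28 mm high, on the board's end away from the box; leave alone. Origin: centre of its underside.
- mallet: round wooden carver's mallet, 255 mm long, head 80 mm thick, lying on the table; leave alone. Origin: on the table, under the handle, 30 mm behind the head.
- camera: compact camera, 95 x 38 x 56 mm, standing on the table; leave alone. Origin: centre of its underside.
- mug: blue mug, 82 mm across, 95 mm high, on the table; leave alone. Origin: centre of its underside.

How it is judged:
On the way, in this order (a step that is already met when the one before it is completed fails the run):
1. the flap is held up by a finger while the offcut is still outside the box (value of joint flap above 0.65 rad and contact force between the fingers and flap above 0.3 N and x of offcut in the frame of chip_box below -0.034 m), for 0.1 s.
2. a finger pushes the offcut in under the flap while a finger still holds the flap up (value of joint flap above 0.6 rad and contact force between the fingers and flap above 0.3 N and x of offcut in the frame of chip_box above -0.028 m and contact force between the fingers and offcut above 0.05 N), for 0.02 s.
At the end, for the whole second after the job is handed in: The offcut lies at rest inside the chip box, wholly below the sill, and the flap is shut (within 0.08 rad) (x of offcut in the frame of chip_box between -0.013 and 0.17 m and y of offcut in the frame of chip_box between -0.058 and 0.058 m and z of offcut in the frame of chip_box below 0.048 m and linear speed of offcut below 0.03 m/s and value of joint flap below 0.08 rad); the robot touches nothing.
It fails at once if the offcut is lifted off the board (15 mm or more) (z of offcut in the frame of chip_box above 0.08 m).
It fails at once if the flap is let down onto the offcut (contact force between flap and offcut above 1 N and value of joint flap between 0.1 and 0.6 rad and x of offcut in the frame of chip_box above -0.032 m).
It fails at once if another thing on the board or table is shifted by more than 20 mm (distance of any of bird, modelling_tool, rasp, rubbing_stone, mallet, camera, mug from where it was at the start of the episode above 0.02 m).
It also fails if it takes over 51 s, if anything falls off the work surface, if the arm or the gripper's body presses on something with over 40 N, if the wrist force passes 120 N, or if a joint passes its speed limit or range.

### The arm

A 7-joint arm with a two-finger parallel gripper is mounted at the origin on the work surface. World frame = base frame: x ahead of the robot, y to its left, z up, the work surface at z = 0. Lengths are in m, angles in rad, forces in N, time in s.
With the tool pointing down it reaches from about 0.4 to 0.85 m from the base axis. Payload 6.9 kg.
Tool frame: the origin (TCP) lies midway between the tips of the shut fingers; the grasp point (between the pads) lies 19 mm behind it; z points along the fingers, y is the direction in which the jaws open and shut (so a half turn about z gives the same grasp; the last joint's range is limited). The gripper opens to 85 mm and grips with 20 to 120 N. Pads are 22 mm wide; open, the fingers measure 114 mm over their backs; the gripper's body (76 mm by 85 mm) begins 54 mm behind the grasp point. The pads swing forward as they close: fully open they stand 13 mm farther back than shut.
Start: joints at [1.288, 0.507, -0.238, 1.5, 0.126, 1.149, -0.155], TCP at [0.236, -0.579, 0.231] pointing down, gripper open.
Joint ranges: [-3.08, 3.08], [-0.24, 2.05], [-1.43, 1.35], [0, 2.5], [-1.52, 4.66], [0.17, 1.96], [-2.89, 2.89]. Speed limits (rad/s): [2.39, 2.39, 3.14, 3.14, 3.14, 3.14, 3.14].

### API

Orientations are given as [roll, pitch, yaw] about the fixed x, y, z axes, in that order (R = Rz(yaw) Ry(pitch) Rx(roll)).
In Python, from station import * gives the robot as it stands.
- The arm moves only by the tool send_rows, never from a script. Its argument "rows" is a list of rows, each an object of numbers: "jaw": the closure, from 0 (fully open) to 1 (shut); "dx", "dy", "dz": the shift along the world's x, y, z in cm; "ax", "ay", "az": the turn, a rotation vector about the world's x, y, z in rad. In form: [{"jaw": .., "dx": .., "dy": .., "dz": .., "ax": .., "ay": .., "az": ..}, ...]. A call has exactly 8 rows; each row shifts and turns the commanded pose from where the row before left it; what a row does not reach is not made up. A row lasts 1/8 s, in which the tool goes at most 62.5 mm and 10.7 degrees, less where a joint would pass 70% of its speed; a pose out of reach is approached as far as the arm can. A call with a gripper value outside its range is refused whole. The fingers move at their own pace and stop on an object; "newtons" is the grip in N (left out, the last holds). Time passes only in rows, so rows that do not move let the fingers close, or fill a call up. It gives the time, the measured TCP pose, the force and the opening at its end, in the units of the state.
- get_state(): the state, without advancing time (a new reading comes with each control period).
- get_image(name): name is "scene" or "top" or "wrist"; returns a dict with "img" (480x640x3 uint8, red, green, blue), "camera_matrix" (3x3 intrinsics, pixels), "world_from_camera" (4x4, takes a point from camera to world coordinates); the wrist camera has in their place "T_tool_cam" (4x4, takes a point from camera to tool coordinates, whose origin is the TCP and whose axes are the flange's). Camera axes: x right, y down, z forward; pixel columns grow to the right and rows downward; lengths in m; the calibration is good to about 2 mm. A picture is of the moment at which its call begins: read the wrist's pose just before it. There is no depth.
- job_done(): hands the job in, once; it reports no verdict.
The state is a dict: "time": time; "joint_positions": joint angles; "joint_vel": joint speeds; "joint_torque": joint torques, N m; "ee_pos": TCP position; "orientation": TCP orientation; "wrist_force": force on the tool from outside, world axes, zero at the start; "ft_torque": the same for the moment, N m; "width": opening from 0.0 (shut) to 1.0 (fully open).
Only numpy, scipy, OpenCV 4.12 (cv2) and the standard library are available. Lean on these libraries where they do the work, as an engineer would, in place of code of your own. Each camera call takes 0.05 s, during which the arm holds its last target.

## Working session

There is one attempt and no reset: what is moved stays moved. The work goes in short steps, Python scripts to look and compute and a tool call to move; the robot and the scene stay as the last step left them, time stands still between calls to the robot, and variables do not carry over. Pictures are saved under pics/ and viewed, and the job is handed in when it is done.

Besides the shell and the picture viewer there is one more tool, called after ">>>" as name([rows], argument=value, ...), one row to a line, values as JSON. send_rows: Moves the arm, as the interface text tells. Its arguments: {"type":"object","properties":{"rows":{"type":"array"},"newtons":{"type":"number"}},"required":["rows"]}

```bash
mkdir -p pics; ls
python3 - <<'E'
from station import *
import cv2
print(get_state())
for n in ["scene","top"]:
    d=get_image(n); cv2.imwrite(f"pics/{n}0.png",d["img"][:,:,::-1]); print(n,d["camera_matrix"],d["world_from_camera"])
E
```

```text
pics
{'time': 0.0, 'joint_positions': array([ 1.288485  ,  0.50832061, -0.23749367,  1.50115485,  0.12566406,
        1.14890162, -0.15480175]), 'joint_vel': array([-0.00040297, -0.00020268,  0.00054163,  0.00220452, -0.00205578,
        0.00077728, -0.00018291]), 'joint_torque': array([ 3.37333295e-04, -6.20595646e+01, -2.18641564e+00, -2.49657530e+01,
        1.26995821e-02,  1.19918361e-02, -2.50912694e-05]), 'ee_pos': array([ 0.23607871, -0.57814036,  0.2304317 ]), 'orientation': array([-3.13979157e+00,  2.07152380e-05,  3.87787472e-01]), 'wrist_force': array([ 0.0511051 ,  0.40335458, -0.78813451]), 'ft_torque': array([ 0.00181789, -0.03650132,  0.06083035]), 'width': 1.0010686974281766}
scene [[532.46518036   0.         325.34165398]
 [  0.         532.46518036 240.71913472]
 [  0.           0.           1.        ]] [[-0.70148108  0.60542806 -0.37600685  1.03088905]
 [ 0.71267987  0.59843276 -0.36601318  0.46609194]
 [ 0.00342016 -0.52472383 -0.85126565  1.20450712]
 [ 0.          0.          0.          1.        ]]
top [[477.77396642   0.         316.16469639]
 [  0.         477.77396642 245.96256359]
 [  0.           0.           1.        ]] [[-0.02809937 -0.9938141   0.10744278  0.45137121]
 [-0.99926288  0.0307395   0.02299539 -0.03593413]
 [-0.02615588 -0.10671743 -0.9939453   1.27113175]
 [ 0.          0.          0.          1.        ]]
```

View pics/scene0.png

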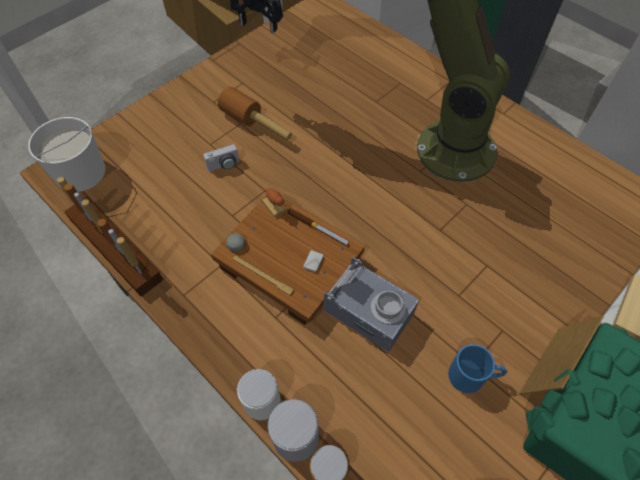

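View pics/top0.png

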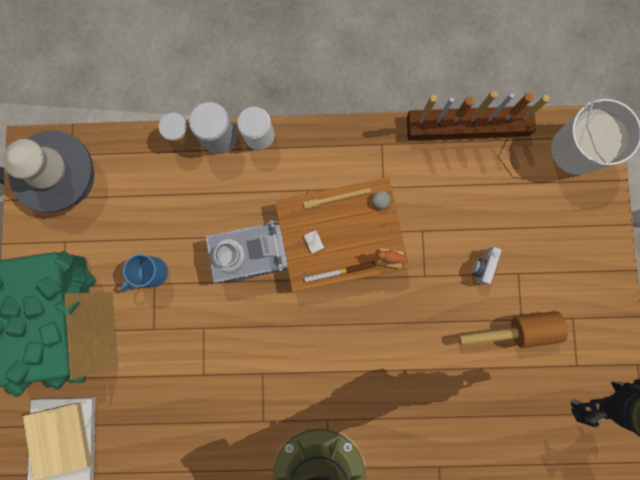

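```bash
cat > h.py <<'E'
from station import *
import cv2, numpy as np
def ray(d,u,v,z):
    K=d["camera_matrix"];T=d["world_from_camera"]
    r=T[:3,:3]@np.linalg.solve(K,[u,v,1.]);o=T[:3,3]
    return o+r*(z-o[2])/r[2]
def proj(d,p):
    K=d["camera_matrix"];T=d["world_from_camera"]
    q=K@(T[:3,:3].T@(np.array(p)-T[:3,3]));return q[:2]/q[2]
def offcut(d,z=0.076):
    im=d["img"].astype(int)
    m=((im.min(2)>170)&(im.max(2)-im.min(2)<40)).astype(np.uint8)
    cs,_=cv2.findContours(m,0,2)
    return cs
E
python3 - <<'E'
from h import *
d=get_image("top")
c=d["img"][160:300,190:430,::-1]; cv2.imwrite("pics/topz.png",cv2.resize(c,None,fx=3.3,fy=3.3,interpolation=cv2.INTER_CUBIC))
s=get_image("scene")
c=s["img"][180:355,200:430,::-1]; cv2.imwrite("pics/scz.png",cv2.resize(c,None,fx=3.4,fy=3.4,interpolation=cv2.INTER_CUBIC))
for dd in (d,s):
    for cc in offcut(dd):
        if 30<cv2.contourArea(cc)<600:
            r=cv2.minAreaRect(cc); b=cv2.boxPoints(r)
            print(r,[ray(dd,*p,.076).round(4)[:2].tolist() for p in b])
E
```

```text
((70.0, 474.5), (9.0, 38.0), 90.0) [[0.0532, 0.6513], [0.0514, 0.5579], [0.0305, 0.5574], [0.0323, 0.6507]]
((86.5, 424.0), (48.0, 9.0), 90.0) [[0.2169, 0.5792], [0.2164, 0.5567], [0.1027, 0.5541], [0.1031, 0.5763]]
((322.4578857421875, 275.3174133300781), (2.4734549522399902, 34.178646087646484), 77.00537872314453) [[0.501, 0.0206], [0.5177, -0.0632], [0.5117, -0.0644], [0.4949, 0.0193]]
((225.68002319335938, 257.260009765625), (8.600000381469727, 14.000000953674316), 36.869895935058594) [[0.5519, 0.2402], [0.5797, 0.2187], [0.566, 0.2013], [0.5384, 0.2229]]
((491.85009765625, 264.95001220703125), (7.273237705230713, 34.78504943847656), 18.43494987487793) [[0.4824, -0.4185], [0.5635, -0.451], [0.5572, -0.4676], [0.4762, -0.435]]
((233.77149963378906, 246.43511962890625), (26.627050399780273, 9.839614868164062), 34.2868766784668) [[0.5956, 0.2349], [0.6159, 0.2207], [0.576, 0.1652], [0.5558, 0.1795]]
((313.7751770019531, 241.26036071777344), (18.15384864807129, 12.153847694396973), 67.38013458251953) [[0.6087, 0.02], [0.6197, -0.0087], [0.5767, -0.0251], [0.5657, 0.0035]]
((624.8076782226562, 155.46151733398438), (8.320503234863281, 39.66106414794922), 56.3099365234375) [[0.7684, -0.7455], [0.8224, -0.8329], [0.804, -0.8426], [0.7502, -0.7553]]
((171.5, 125.0), (23.0, 24.0), 0.0) [[0.8783, 0.3901], [0.9431, 0.3906], [0.9407, 0.3299], [0.876, 0.3298]]
((580.5333862304688, 134.57400512695312), (51.787723541259766, 14.27065658569336), 79.79602813720703) [[0.9094, -0.6648], [0.9148, -0.7008], [0.7805, -0.712], [0.7752, -0.6765]]
```

View pics/topz.png

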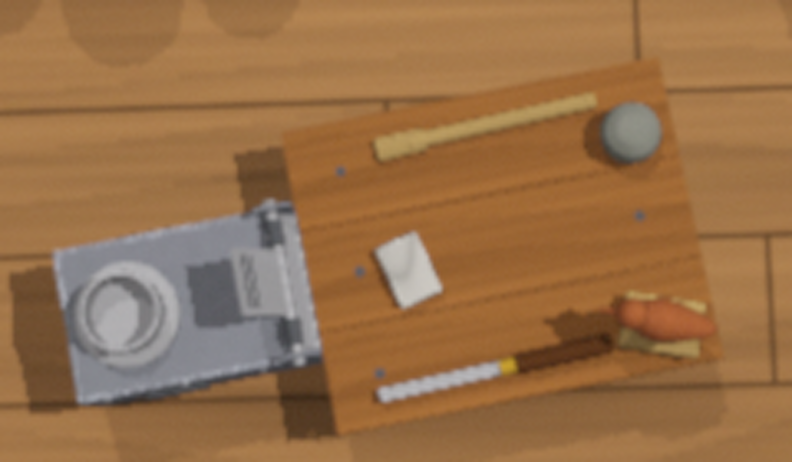

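View pics/scz.png

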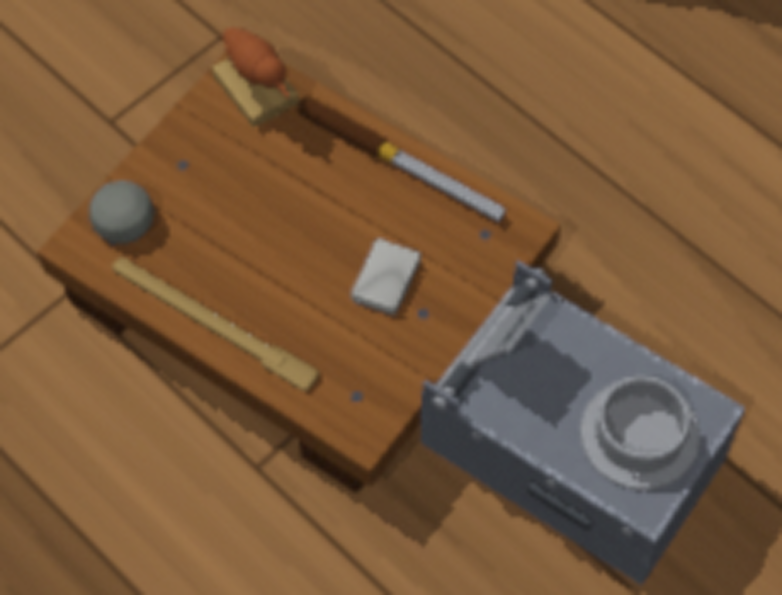

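Run:
```python
from h import *
d=get_image("top"); s=get_image("scene")
t=lambda u,v,z:ray(d,190+u/3.3,160+v/3.3,z)
q=lambda u,v,z:ray(s,200+u/3.4,180+v/3.4,z)
B=np.array([t(285,132,.065),t(658,60,.065),t(722,358,.065),t(338,433,.065)])
C=B.mean(0);print(B.round(4),C, [np.linalg.norm(B[i]-B[i-1]) for i in range(4)])
ex=(B[0]+B[3]-B[1]-B[2])[:2];ex/=np.linalg.norm(ex);ey=np.array([-ex[1],ex[0]]);print("ex",ex)
W=(B[0]-B[3])[:2];print("alt dir",W/np.linalg.norm(W))
# board in scene view
S=np.array([q(558,232,.065),q(370,480,.065),q(40,258,.065)]);print("scene",S.round(4))
bb=C[:2]+.167*ex
for n,f in(("roof rear top",[t(54,252,.083),t(78,404,.083)]),("roof rear scene",[q(742,410,.083),q(640,582,.01)]),
  ("off top",[t(u,v,.076) for u,v in((375,262),(416,232),(441,290),(403,307))]),
  ("off scene",[q(u,v,.076) for u,v in((379,239),(420,249),(392,305),(352,294))])):
    for p in f: 
        r=p[:2]-bb; print(n,p.round(4),"box",(r@ex).round(4),(r@ey).round(4))
```

```text
[[ 0.7038  0.091   0.065 ]
 [ 0.751  -0.201   0.065 ]
 [ 0.5176 -0.2393  0.065 ]
 [ 0.4691  0.055   0.065 ]] [ 0.61035634 -0.07359255  0.065     ] [np.float64(0.2374465588063174), np.float64(0.2958010429550115), np.float64(0.23646579126907777), np.float64(0.29820992460194273)]
ex [-0.16118618  0.98692402]
alt dir [0.98841741 0.15175979]
scene [[ 0.4753  0.0603  0.065 ]
 [ 0.7092  0.1016  0.065 ]
 [ 0.756  -0.1924  0.065 ]]
roof rear top [0.6127 0.2678 0.083 ] box 0.1696 -0.0574
roof rear top [0.4962 0.25   0.083 ] box 0.1707 0.0605
roof rear scene [0.5004 0.2511 0.083 ] box 0.1712 0.0562
roof rear scene [0.6161 0.2698 0.01  ] box 0.171 -0.061
off top [0.5982 0.0228 0.076 ] box -0.0699 -0.0035
off top [ 0.6203 -0.0091  0.076 ] box -0.105 -0.0202
off top [ 0.5751 -0.0269  0.076 ] box -0.1153 0.0272
off top [0.563  0.0024 0.076 ] box -0.0844 0.0345
off scene [ 0.5762 -0.024   0.076 ] box -0.1125 0.0257
off scene [0.5613 0.003  0.076 ] box -0.0835 0.0361
off scene [0.6079 0.0212 0.076 ] box -0.0731 -0.0128
off scene [ 0.6216 -0.0053  0.076 ] box -0.1014 -0.0221
```

>>> send_rows([
  {"jaw": 1, "dx": 2.28, "dy": 3.26, "az": -0.028},
  {"jaw": 1, "dx": 2.28, "dy": 3.26, "az": -0.028},
  {"jaw": 1, "dx": 2.28, "dy": 3.26, "az": -0.028},
  {"jaw": 1, "dx": 2.28, "dy": 3.26, "az": -0.028},
  {"jaw": 1, "dx": 2.28, "dy": 3.26, "az": -0.028},
  {"jaw": 1, "dx": 2.28, "dy": 3.26, "az": -0.028},
  {"jaw": 1, "dx": 2.28, "dy": 3.26, "az": -0.028},
  {"jaw": 1, "dx": 2.28, "dy": 3.26, "az": -0.028},
])

```text
invalid input
```

>>> send_rows([
  {"jaw": 1, "dx": 2.28, "dy": 3.26},
  {"jaw": 1, "dx": 2.28, "dy": 3.26},
  {"jaw": 1, "dx": 2.28, "dy": 3.26},
  {"jaw": 1, "dx": 2.28, "dy": 3.26},
  {"jaw": 1, "dx": 2.28, "dy": 3.26},
  {"jaw": 1, "dx": 2.28, "dy": 3.26},
  {"jaw": 1, "dx": 2.28, "dy": 3.26, "dz": -3},
  {"jaw": 1, "dx": 2.28, "dy": 3.26, "dz": -3},
])

```text
invalid input
```

```bash
cat >> h.py <<'E'
ex=np.array([-0.161,0.987,0]);ey=np.array([-0.987,-0.161,0]);O=np.array([0.585,0.093,0])
def box(p): 
    r=np.array(p)-O; return np.array([r@ex,r@ey,r[2]])
def st():
    s=get_state(); print("t",round(s["time"],2),"world",s["ee_pos"].round(4),"box",box(s["ee_pos"]).round(4),"rpy",s["orientation"].round(3),"F",s["wrist_force"].round(1),"w",round(s["width"],3)); return s
E
python3 - <<'E'
from h import *
s=st()
d=get_image("wrist");print(d["T_tool_cam"])
cv2.imwrite("pics/w1.png",d["img"][:,:,::-1])
d=get_image("scene");cv2.imwrite("pics/s1.png",cv2.resize(d["img"][130:380,160:480,::-1],None,fx=2.4,fy=2.4))
E
```

```text
t 0.3 world [ 0.2362 -0.5784  0.231 ] box [-0.6066  0.4523  0.231 ] rpy [-3.141  0.     0.388] F [-0.6  1.2  0.4] w 0.997
[[-2.31461391e-04 -9.47498907e-01 -3.19758921e-01  8.18209815e-02]
 [ 9.99999683e-01  2.44664463e-05 -7.96360108e-04  6.18134256e-04]
 [ 7.62373696e-04 -3.19759004e-01  9.47498601e-01 -1.41705248e-01]
 [ 0.00000000e+00  0.00000000e+00  0.00000000e+00  1.00000000e+00]]
```

>>> send_rows([
  {"jaw": 1, "dx": 2.28, "dy": 3.26, "dz": 0, "ax": 0, "ay": 0, "az": -0.028},
  {"jaw": 1, "dx": 2.28, "dy": 3.26, "dz": 0, "ax": 0, "ay": 0, "az": -0.028},
  {"jaw": 1, "dx": 2.28, "dy": 3.26, "dz": 0, "ax": 0, "ay": 0, "az": -0.028},
  {"jaw": 1, "dx": 2.28, "dy": 3.26, "dz": 0, "ax": 0, "ay": 0, "az": -0.028},
  {"jaw": 1, "dx": 2.28, "dy": 3.26, "dz": 0, "ax": 0, "ay": 0, "az": -0.028},
  {"jaw": 1, "dx": 2.28, "dy": 3.26, "dz": 0, "ax": 0, "ay": 0, "az": -0.028},
  {"jaw": 1, "dx": 2.28, "dy": 3.26, "dz": 0, "ax": 0, "ay": 0, "az": -0.028},
  {"jaw": 1, "dx": 2.28, "dy": 3.26, "dz": 0, "ax": 0, "ay": 0, "az": -0.028},
])

```text
time: 1.4
ee_pos: [0.4194, -0.3167, 0.2315]
orientation: [3.141, -0.0, 0.163]
wrist_force: [-0.2, -0.0, 0.4]
width: -0.002
```

>>> send_rows([
  {"jaw": 1, "dx": 2.28, "dy": 3.26, "dz": 0, "ax": 0, "ay": 0, "az": 0},
  {"jaw": 1, "dx": 2.28, "dy": 3.26, "dz": 0, "ax": 0, "ay": 0, "az": 0},
  {"jaw": 1, "dx": 2.28, "dy": 3.26, "dz": 0, "ax": 0, "ay": 0, "az": 0},
  {"jaw": 1, "dx": 2.28, "dy": 3.26, "dz": 0, "ax": 0, "ay": 0, "az": 0},
  {"jaw": 1, "dx": 2.28, "dy": 3.26, "dz": 0, "ax": 0, "ay": 0, "az": 0},
  {"jaw": 1, "dx": 2.28, "dy": 3.26, "dz": 0, "ax": 0, "ay": 0, "az": 0},
  {"jaw": 1, "dx": 2.28, "dy": 3.26, "dz": -2, "ax": 0, "ay": 0, "az": 0},
  {"jaw": 1, "dx": 2.28, "dy": 3.26, "dz": -3, "ax": 0, "ay": 0, "az": 0},
])

```text
time: 2.4
ee_pos: [0.6026, -0.056, 0.1817]
orientation: [3.141, -0.003, 0.163]
wrist_force: [0.2, 0.6, -1.6]
width: -0.001
```

Run:
```python
from h import *
s=st()
d=get_image("wrist")
cv2.imwrite("pics/w1.png",d["img"][:,:,::-1])
d=get_image("scene");cv2.imwrite("pics/s1.png",cv2.resize(d["img"][130:380,160:480,::-1],None,fx=2.4,fy=2.4))
```

```text
t 2.4 world [ 0.6026 -0.056   0.1817] box [-0.1499  0.0067  0.1817] rpy [ 3.141e+00 -3.000e-03  1.630e-01] F [ 0.2  0.6 -1.6] w -0.001
```

View pics/w1.png

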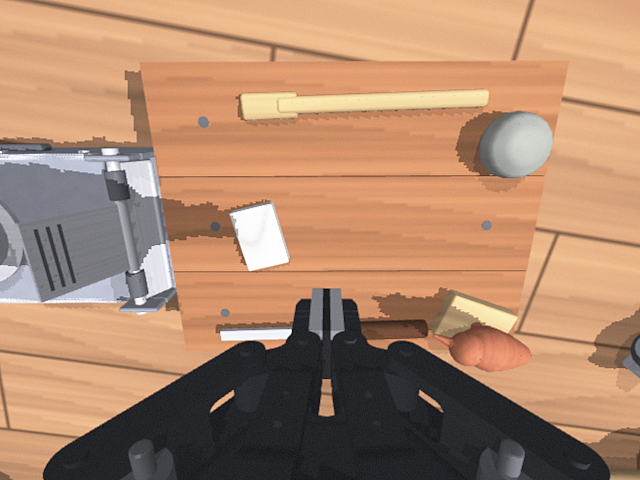

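View pics/s1.png

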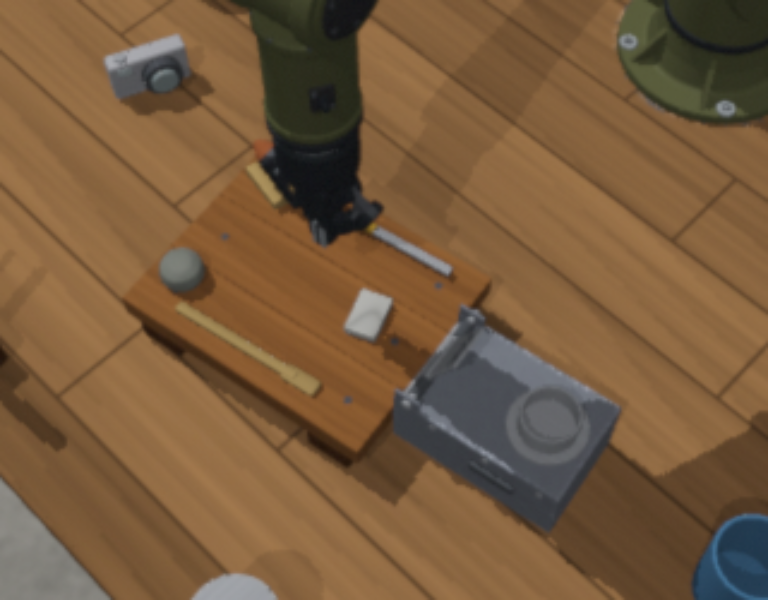

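```bash
cat >> h.py <<'E'
from scipy.spatial.transform import Rotation as Ro
def wrist():
    s=get_state(); d=get_image("wrist")
    T=np.eye(4);T[:3,:3]=Ro.from_euler("xyz",s["orientation"]).as_matrix();T[:3,3]=s["ee_pos"]
    d["world_from_camera"]=T@d["T_tool_cam"]; return d
E
python3 - <<'E'
from h import *
d=wrist()
b=lambda u,v,z: box(ray(d,u,v,z)).round(4)
for n,u,v,z in (("boardL far",141,62,.065),("boardR far",567,62,.065),("board end mid",170,228,.065),("plank line l",160,177,.065),("plank r",545,177,.065),("cheek1 tip",155,152,.1),("cheek2 tip",173,304,.1),
 ("off",231,212,.076),("off",270,201,.076),("off",289,262,.076),("off",248,271,.076),("tab corner",42,300,.143),("hinge",117,170,.09),("hinge",137,285,.09)): print(n,b(u,v,z))
E
```

```text
boardL far [-0.0172 -0.1146  0.065 ]
boardR far [-0.3085 -0.1168  0.065 ]
board end mid [-0.0201  0.0045  0.065 ]
plank line l [-0.0183 -0.0362  0.065 ]
plank r [-0.3107 -0.0388  0.065 ]
cheek1 tip [-0.035  -0.0575  0.1   ]
cheek2 tip [-0.0311  0.0531  0.1   ]
off [-0.0734 -0.0121  0.076 ]
off [-0.1032 -0.0208  0.076 ]
off [-0.116   0.0283  0.076 ]
off [-0.083   0.0364  0.076 ]
tab corner [0.025  0.0261 0.143 ]
hinge [-0.0021 -0.0445  0.09  ]
hinge [-0.0005  0.0427  0.09  ]
```

>>> send_rows([
  {"jaw": 1, "dx": 0, "dy": 0, "dz": -2, "ax": 0, "ay": 0, "az": 0},
  {"jaw": 1, "dx": 0, "dy": 0, "dz": -2, "ax": 0, "ay": 0, "az": 0},
  {"jaw": 1, "dx": 0, "dy": 0, "dz": -2, "ax": 0, "ay": 0, "az": 0},
  {"jaw": 1, "dx": 0, "dy": 0, "dz": -2, "ax": 0, "ay": 0, "az": 0},
  {"jaw": 1, "dx": 0, "dy": 0, "dz": -2, "ax": 0, "ay": 0, "az": 0},
  {"jaw": 1, "dx": 0, "dy": 0, "dz": -1, "ax": 0, "ay": 0, "az": 0},
  {"jaw": 1, "dx": -0.16, "dy": 0.98, "dz": 0, "ax": 0, "ay": 0, "az": 0},
  {"jaw": 1, "dx": -0.08, "dy": 0.49, "dz": 0, "ax": 0, "ay": 0, "az": 0},
])

```text
time: 3.55
ee_pos: [0.5991, -0.0412, 0.0722]
orientation: [-3.141, -0.001, 0.164]
wrist_force: [0.0, 0.0, -0.6]
width: -0.004
```

Run:
```python
from h import *
s=st()
d=wrist()
cv2.imwrite("pics/w2.png",d["img"][:,:,::-1])
```

```text
t 3.55 world [ 0.5991 -0.0412  0.0722] box [-0.1347  0.0077  0.0722] rpy [-3.141e+00 -1.000e-03  1.640e-01] F [ 0.   0.  -0.6] w -0.004
```

View pics/w2.png

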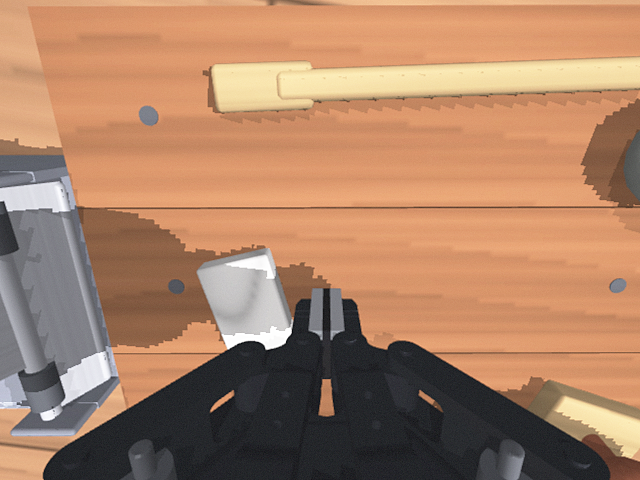

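>>> send_rows([
  {"jaw": 1, "dx": -0.08, "dy": 0.5, "dz": -0.1, "ax": 0, "ay": 0, "az": 0},
  {"jaw": 1, "dx": -0.08, "dy": 0.5, "dz": 0, "ax": 0, "ay": 0, "az": 0},
  {"jaw": 1, "dx": -0.08, "dy": 0.5, "dz": 0, "ax": 0, "ay": 0, "az": 0},
  {"jaw": 1, "dx": -0.08, "dy": 0.5, "dz": 0, "ax": 0, "ay": 0, "az": 0},
  {"jaw": 1, "dx": -0.08, "dy": 0.5, "dz": 0, "ax": 0, "ay": 0, "az": 0},
  {"jaw": 1, "dx": -0.08, "dy": 0.5, "dz": 0, "ax": 0, "ay": 0, "az": 0},
  {"jaw": 1, "dx": -0.08, "dy": 0.5, "dz": 0, "ax": 0, "ay": 0, "az": 0},
  {"jaw": 1, "dx": 0, "dy": 0, "dz": 0, "ax": 0, "ay": 0, "az": 0},
])

```text
time: 4.6
ee_pos: [0.5931, -0.0066, 0.0703]
orientation: [-3.141, -0.0, 0.165]
wrist_force: [0.7, 0.3, -0.8]
width: 0.007
```

Run:
```python
from h import *
s=st()
d=wrist()
cv2.imwrite("pics/w3.png",d["img"][:,:,::-1])
```

```text
t 4.6 world [ 0.5931 -0.0066  0.0703] box [-0.0996  0.0081  0.0703] rpy [-3.141 -0.     0.165] F [ 0.7  0.3 -0.8] w 0.007
```

View pics/w3.png

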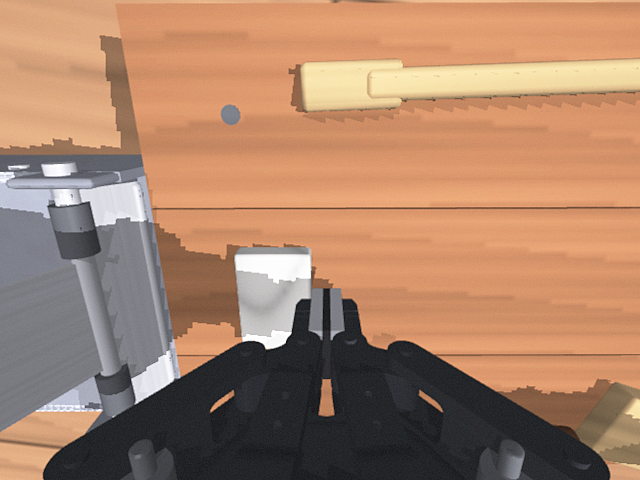

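Run:
```python
from h import *
d=wrist()
for p in ((236,253),(311,252),(310,288),(237,330),(265,248)): print(p,box(ray(d,*p,.076)).round(4))
print("end of board",box(ray(d,152,208,.065)),box(ray(d,118,5,.065)),box(ray(d,175,353,.065)))
```

```text
(236, 253) [-0.0612 -0.0209  0.076 ]
(311, 252) [-0.094  -0.0214  0.076 ]
(310, 288) [-0.0933 -0.0039  0.076 ]
(237, 330) [-0.0583  0.0184  0.076 ]
(265, 248) [-0.074  -0.0232  0.076 ]
end of board [-0.02182589 -0.03829738  0.065     ] [-0.02192941 -0.11668335  0.065     ] [-0.02104407  0.04004841  0.065     ]
```

>>> send_rows([
  {"jaw": 1, "dx": -0.08, "dy": 0.5, "dz": 0, "ax": 0, "ay": 0, "az": 0},
  {"jaw": 1, "dx": -0.08, "dy": 0.5, "dz": 0, "ax": 0, "ay": 0, "az": 0},
  {"jaw": 1, "dx": -0.08, "dy": 0.5, "dz": 0, "ax": 0, "ay": 0, "az": 0},
  {"jaw": 1, "dx": -0.08, "dy": 0.5, "dz": 0, "ax": 0, "ay": 0, "az": 0},
  {"jaw": 1, "dx": 0.16, "dy": -1, "dz": 0, "ax": 0, "ay": 0, "az": 0},
  {"jaw": 1, "dx": 0.16, "dy": -1, "dz": 3, "ax": 0, "ay": 0, "az": 0},
  {"jaw": 1, "dx": 0, "dy": 0, "dz": 5, "ax": 0, "ay": 0, "az": 0},
  {"jaw": 0, "dx": 0, "dy": 0, "dz": 5, "ax": 0, "ay": 0, "az": 0},
])

```text
time: 5.7
ee_pos: [0.5929, -0.0087, 0.2015]
orientation: [3.141, 0.001, 0.162]
wrist_force: [0.6, -0.7, 0.4]
width: 0.198
```

>>> send_rows([
  {"jaw": 0, "dx": 0, "dy": 0, "dz": 0, "ax": 0, "ay": 0, "az": 0},
  {"jaw": 0, "dx": 0, "dy": 0, "dz": 0, "ax": 0, "ay": 0, "az": 0},
  {"jaw": 0, "dx": 0, "dy": 0, "dz": 0, "ax": 0, "ay": 0, "az": 0},
  {"jaw": 0, "dx": 0, "dy": 0, "dz": 0, "ax": 0, "ay": 0, "az": 0},
  {"jaw": 0, "dx": 0, "dy": 0, "dz": 0, "ax": 0, "ay": 0, "az": 0},
  {"jaw": 0, "dx": 0, "dy": 0, "dz": 0, "ax": 0, "ay": 0, "az": 0},
  {"jaw": 0, "dx": 0, "dy": 0, "dz": 0, "ax": 0, "ay": 0, "az": 0},
  {"jaw": 0, "dx": 0, "dy": 0, "dz": 0, "ax": 0, "ay": 0, "az": 0},
])

```text
time: 6.7
ee_pos: [0.5931, -0.0073, 0.2003]
orientation: [3.142, -0.0, 0.164]
wrist_force: [-0.8, 0.0, -0.0]
width: 0.998
```

Run:
```python
from h import *
s=st()
d=wrist()
cv2.imwrite("pics/w4.png",d["img"][:,:,::-1])
```

```text
t 6.7 world [ 0.5931 -0.0073  0.2003] box [-0.1003  0.0081  0.2003] rpy [ 3.142 -0.     0.164] F [-0.8  0.  -0. ] w 0.998
```

View pics/w4.png

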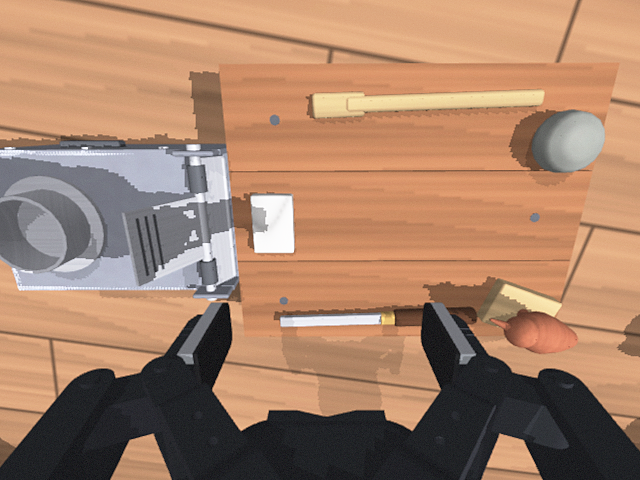

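Run:
```python
from h import *
d=wrist()
for n,p in (("off fl",(251,195)),("off rl",(293,194)),("off rr",(293,253)),("off fr",(254,253))): print(n,p,box(ray(d,*p,.076)).round(4))
for p in ((219,64),(229,171),(237,261),(617,64),(568,330),(565,260)): print("board",p,box(ray(d,*p,.065)).round(4))
print("hinge",box(ray(d,196,152,.09)),box(ray(d,212,290,.09)))
print("tab end",box(ray(d,124,213,.143)),box(ray(d,137,286,.143)))
T=d["T_tool_cam"];K=d["camera_matrix"]
for x in(.011,-.011):
  for y in(-.057,-.0425,.0425,.057):
   for z in (-.013,):
    q=K@(T[:3,:3].T@(np.array([x,y,z])-T[:3,3]));print(x,y,z,(q[:2]/q[2]).round(0))
```

```text
off fl (251, 195) [-0.0401 -0.0204  0.076 ]
off rl (293, 194) [-0.074  -0.0213  0.076 ]
off rr (293, 253) [-0.0725  0.0297  0.076 ]
off fr (254, 253) [-0.0391  0.0298  0.076 ]
board (219, 64) [-0.0206 -0.1171  0.065 ]
board (229, 171) [-0.0209 -0.0381  0.065 ]
board (237, 261) [-0.0208  0.0418  0.065 ]
board (617, 64) [-0.3175 -0.1176  0.065 ]
board (568, 330) [-0.335   0.1133  0.065 ]
board (565, 260) [-0.3152  0.0402  0.065 ]
hinge [-0.00510251 -0.05509458  0.09      ] [-0.00470127  0.05788158  0.09      ]
tab end [ 0.02356167 -0.02249911  0.143     ] [0.02451447 0.02733771 0.143     ]
0.011 -0.057 -0.013 [193. 298.]
0.011 -0.0425 -0.013 [227. 298.]
0.011 0.0425 -0.013 [423. 298.]
0.011 0.057 -0.013 [456. 298.]
-0.011 -0.057 -0.013 [200. 341.]
-0.011 -0.0425 -0.013 [231. 341.]
-0.011 0.0425 -0.013 [418. 341.]
-0.011 0.057 -0.013 [450. 341.]
```

>>> send_rows([
  {"jaw": 0, "dx": -0.12, "dy": 1.12, "dz": 0, "ax": 0.043, "ay": 0.007, "az": 0},
  {"jaw": 0, "dx": -0.12, "dy": 1.12, "dz": 0, "ax": 0.043, "ay": 0.007, "az": 0},
  {"jaw": 0, "dx": -0.12, "dy": 1.12, "dz": 0, "ax": 0.043, "ay": 0.007, "az": 0},
  {"jaw": 0, "dx": -0.12, "dy": 1.12, "dz": 0, "ax": 0.043, "ay": 0.007, "az": 0},
  {"jaw": 0, "dx": -0.12, "dy": 1.12, "dz": 0, "ax": 0.043, "ay": 0.007, "az": 0},
  {"jaw": 0, "dx": -0.12, "dy": 1.12, "dz": 0, "ax": 0.043, "ay": 0.007, "az": 0},
  {"jaw": 0, "dx": 0, "dy": 0, "dz": -2, "ax": 0, "ay": 0, "az": 0},
  {"jaw": 0, "dx": 0, "dy": 0, "dz": -2, "ax": 0, "ay": 0, "az": 0},
])

```text
time: 7.8
ee_pos: [0.586, 0.06, 0.1598]
orientation: [-2.879, -0.001, 0.163]
wrist_force: [-0.1, 0.2, -0.8]
width: 1.003
```

```bash
cat >> h.py <<'E'
O=np.array([0.5856,0.0891,0])
E
cat > look.py <<'E'
from h import *
import sys
n=sys.argv[1]
s=st()
R=Ro.from_euler("xyz",s["orientation"]).as_matrix()
for nm,t in (("push in",[0,.0425,-.013]),("push out",[0,.054,-.013]),("hold in",[0,-.0425,-.013]),("hold out",[0,-.054,-.013])):
    print(nm,box(s["ee_pos"]+R@np.array(t)).round(4))
d=wrist(); cv2.imwrite(f"pics/{n}w.png",d["img"][:,:,::-1])
e=get_image("scene"); cv2.imwrite(f"pics/{n}s.png",cv2.resize(e["img"][180:360,220:440,::-1],None,fx=3.3,fy=3.3,interpolation=2))
E
python3 look.py a
```

```text
t 7.8 world [0.586  0.06   0.1598] box [-0.0288  0.0043  0.1598] rpy [-2.879e+00 -1.000e-03  1.630e-01] F [-0.1  0.2 -0.8] w 1.003
push in [-0.0732  0.0042  0.1613]
push out [-0.0843  0.0042  0.1584]
hold in [0.0089 0.0044 0.1834]
hold out [0.02   0.0044 0.1864]
```

View pics/aw.png

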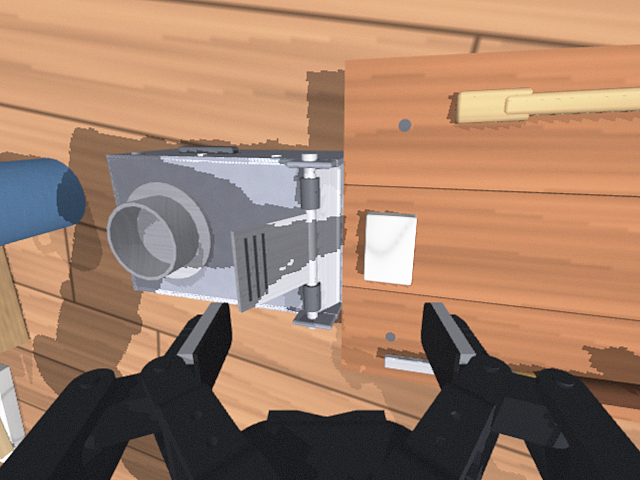

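View pics/as.png

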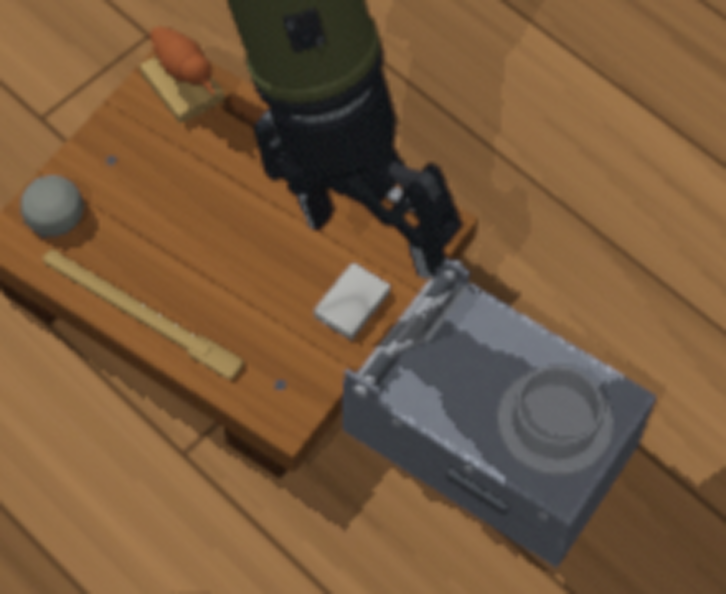

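>>> send_rows([
  {"jaw": 0, "dx": 0, "dy": 0, "dz": -1.5, "ax": 0, "ay": 0, "az": 0},
  {"jaw": 0, "dx": 0, "dy": 0, "dz": -1.5, "ax": 0, "ay": 0, "az": 0},
  {"jaw": 0, "dx": 0, "dy": 0, "dz": -1, "ax": 0, "ay": 0, "az": 0},
  {"jaw": 0, "dx": 0, "dy": 0, "dz": -1, "ax": 0, "ay": 0, "az": 0},
  {"jaw": 0, "dx": 0, "dy": 0, "dz": -1, "ax": 0, "ay": 0, "az": 0},
  {"jaw": 0, "dx": 0, "dy": 0, "dz": -0.5, "ax": 0, "ay": 0, "az": 0},
  {"jaw": 0, "dx": 0, "dy": 0, "dz": -0.5, "ax": 0, "ay": 0, "az": 0},
  {"jaw": 0, "dx": 0, "dy": 0, "dz": -0.5, "ax": 0, "ay": 0, "az": 0},
])

```text
time: 8.9
ee_pos: [0.5864, 0.0597, 0.0854]
orientation: [-2.881, -0.002, 0.163]
wrist_force: [-0.1, -1.1, 3.2]
width: 1.002
```

```bash
python3 look.py b
```

```text
t 8.9 world [0.5864 0.0597 0.0854] box [-0.0291  0.004   0.0854] rpy [-2.881e+00 -2.000e-03  1.630e-01] F [-0.1 -1.1  3.2] w 1.002
push in [-0.0736  0.0039  0.087 ]
push out [-0.0847  0.0039  0.084 ]
hold in [0.0086 0.0041 0.1089]
hold out [0.0197 0.0041 0.1119]
```

View pics/bw.png

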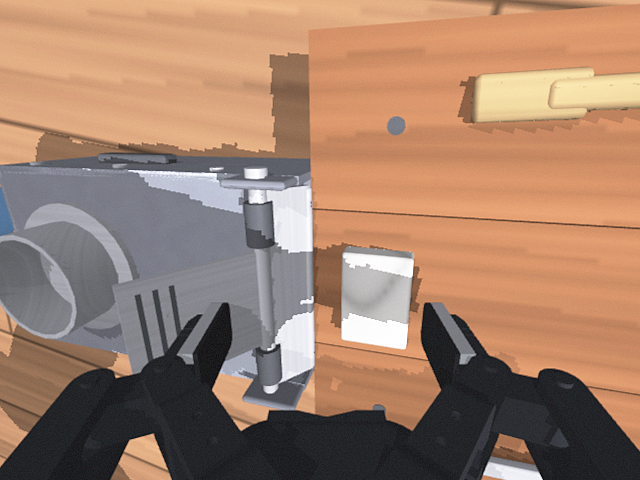

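View pics/bs.png

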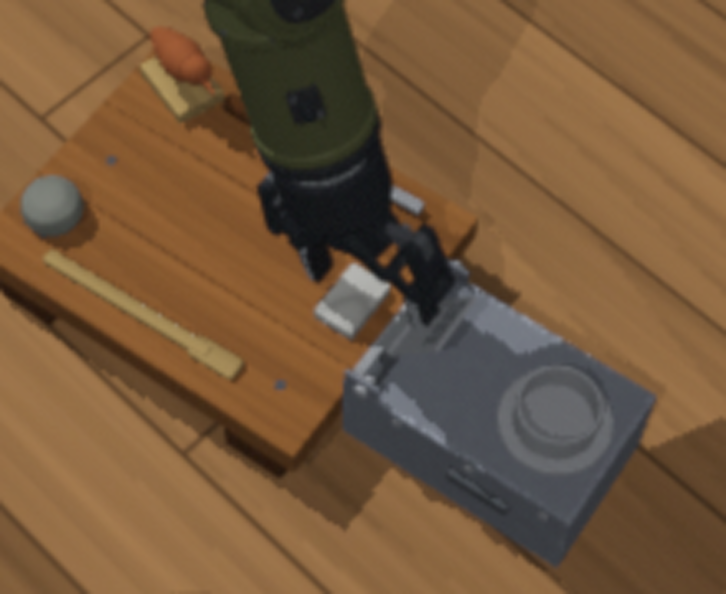

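>>> send_rows([
  {"jaw": 0, "dx": 0, "dy": 0, "dz": -0.3, "ax": 0, "ay": 0, "az": 0},
  {"jaw": 0, "dx": 0, "dy": 0, "dz": -0.3, "ax": 0, "ay": 0, "az": 0},
  {"jaw": 0, "dx": 0, "dy": 0, "dz": -0.3, "ax": 0, "ay": 0, "az": 0},
  {"jaw": 0, "dx": 0, "dy": 0, "dz": -0.3, "ax": 0, "ay": 0, "az": 0},
  {"jaw": 0, "dx": 0, "dy": 0, "dz": -0.2, "ax": 0, "ay": 0, "az": 0},
  {"jaw": 0, "dx": 0, "dy": 0, "dz": -0.1, "ax": 0, "ay": 0, "az": 0},
  {"jaw": 0, "dx": 0, "dy": 0, "dz": 0, "ax": 0, "ay": 0, "az": 0},
  {"jaw": 0, "dx": 0, "dy": 0, "dz": 0, "ax": 0, "ay": 0, "az": 0},
])

```text
time: 10.0
ee_pos: [0.586, 0.0611, 0.0708]
orientation: [-2.879, -0.001, 0.164]
wrist_force: [-0.1, -0.5, 7.0]
width: 1.003
```

```bash
python3 look.py c
```

```text
t 10.0 world [0.586  0.0611 0.0708] box [-0.0277  0.0041  0.0708] rpy [-2.879e+00 -1.000e-03  1.640e-01] F [-0.1 -0.5  7. ] w 1.003
push in [-0.0721  0.004   0.0723]
push out [-0.0832  0.0039  0.0693]
hold in [0.01   0.0042 0.0943]
hold out [0.0211 0.0042 0.0973]
```

View pics/cw.png

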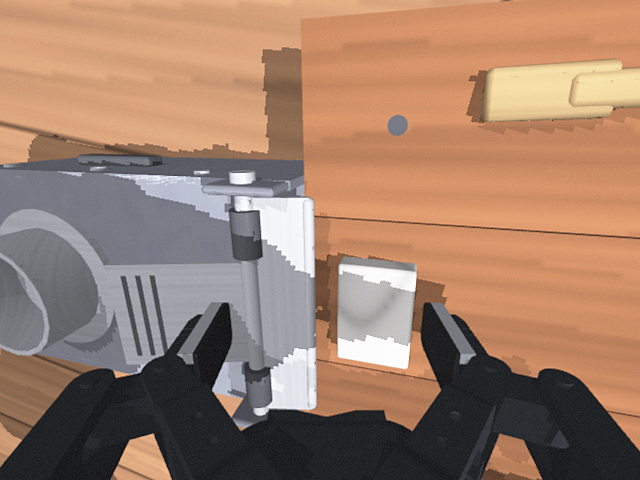

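View pics/cs.png

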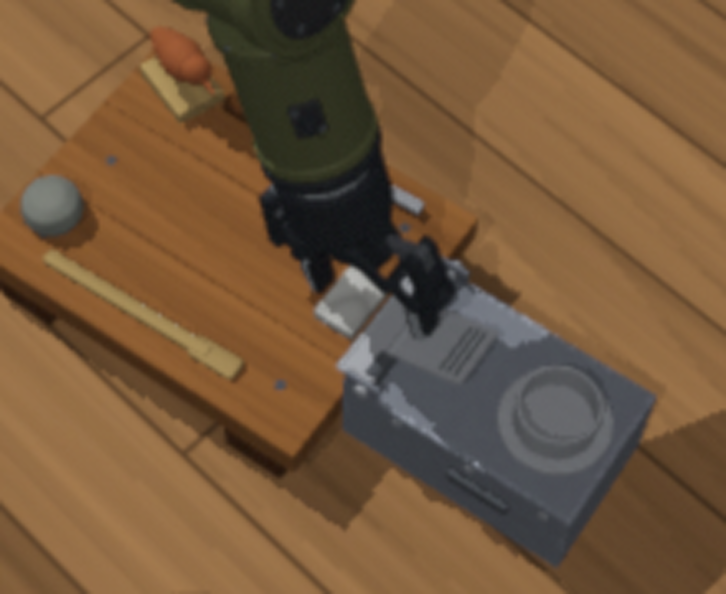

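>>> send_rows([
  {"jaw": 0, "dx": -0.06, "dy": 0.4, "dz": -0.1, "ax": 0, "ay": 0, "az": 0},
  {"jaw": 0, "dx": -0.06, "dy": 0.4, "dz": 0, "ax": 0, "ay": 0, "az": 0},
  {"jaw": 0, "dx": -0.06, "dy": 0.4, "dz": 0, "ax": 0, "ay": 0, "az": 0},
  {"jaw": 0, "dx": -0.06, "dy": 0.4, "dz": 0, "ax": 0, "ay": 0, "az": 0},
  {"jaw": 0, "dx": -0.06, "dy": 0.4, "dz": 0, "ax": 0, "ay": 0, "az": 0},
  {"jaw": 0, "dx": -0.06, "dy": 0.4, "dz": 0, "ax": 0, "ay": 0, "az": 0},
  {"jaw": 0, "dx": -0.06, "dy": 0.4, "dz": 0, "ax": 0, "ay": 0, "az": 0},
  {"jaw": 0, "dx": -0.03, "dy": 0.2, "dz": 0, "ax": 0, "ay": 0, "az": 0},
])

```text
time: 11.1
ee_pos: [0.5811, 0.0904, 0.0691]
orientation: [-2.88, -0.0, 0.164]
wrist_force: [0.3, -1.5, 2.5]
width: 0.997
```

```bash
python3 look.py d
```

```text
t 11.1 world [0.5811 0.0904 0.0691] box [0.0021 0.0042 0.0691] rpy [-2.88  -0.     0.164] F [ 0.3 -1.5  2.5] w 0.997
push in [-0.0424  0.0041  0.0707]
push out [-0.0535  0.0041  0.0677]
hold in [0.0397 0.0043 0.0927]
hold out [0.0509 0.0044 0.0957]
```

View pics/dw.png

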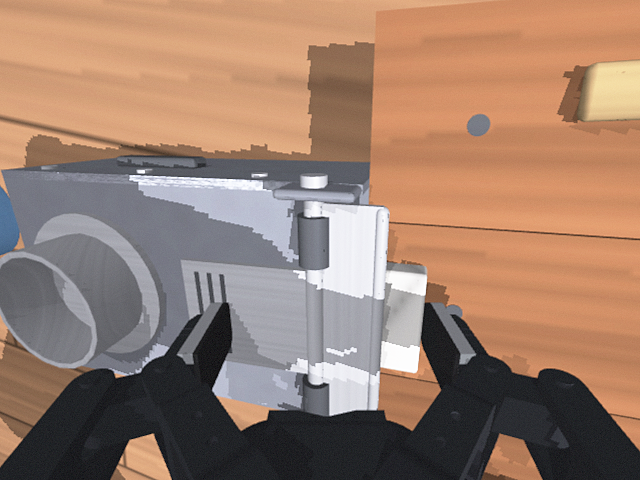

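View pics/ds.png

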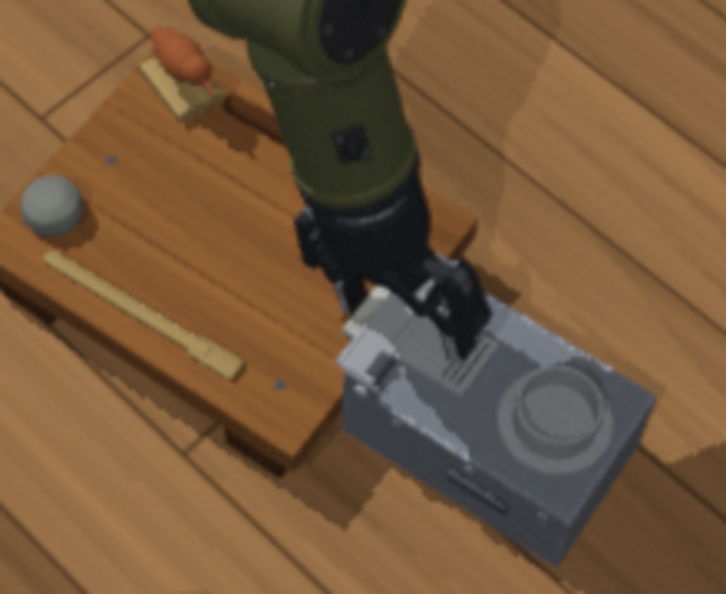

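>>> send_rows([
  {"jaw": 0, "dx": -0.06, "dy": 0.37, "dz": 0, "ax": 0, "ay": 0, "az": 0},
  {"jaw": 0, "dx": -0.06, "dy": 0.37, "dz": 0, "ax": 0, "ay": 0, "az": 0},
  {"jaw": 0, "dx": -0.06, "dy": 0.37, "dz": 0, "ax": 0, "ay": 0, "az": 0},
  {"jaw": 0.04, "dx": 0, "dy": 0, "dz": 0.08, "ax": 0, "ay": 0, "az": 0},
  {"jaw": 0.08, "dx": 0, "dy": 0, "dz": 0.08, "ax": 0, "ay": 0, "az": 0},
  {"jaw": 0.12, "dx": 0, "dy": 0, "dz": 0.08, "ax": 0, "ay": 0, "az": 0},
  {"jaw": 0.12, "dx": 0, "dy": 0, "dz": 0, "ax": 0, "ay": 0, "az": 0},
  {"jaw": 0.12, "dx": 0, "dy": 0, "dz": 0, "ax": 0, "ay": 0, "az": 0},
])

```text
time: 12.2
ee_pos: [0.5796, 0.101, 0.0717]
orientation: [-2.88, -0.001, 0.164]
wrist_force: [-0.8, 1.4, 2.4]
width: 0.878
```

```bash
python3 look.py e
```

```text
t 12.2 world [0.5796 0.101  0.0717] box [0.0127 0.004  0.0717] rpy [-2.88e+00 -1.00e-03  1.64e-01] F [-0.8  1.4  2.4] w 0.878
push in [-0.0317  0.0039  0.0732]
push out [-0.0428  0.0039  0.0703]
hold in [0.0504 0.0041 0.0952]
hold out [0.0615 0.0041 0.0982]
```

View pics/ew.png

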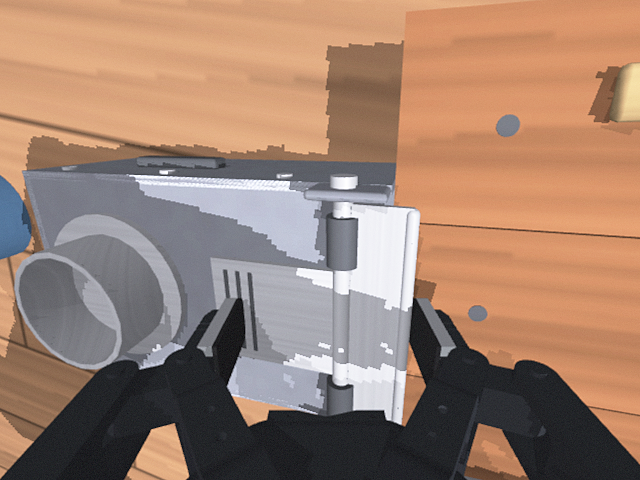

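View pics/es.png

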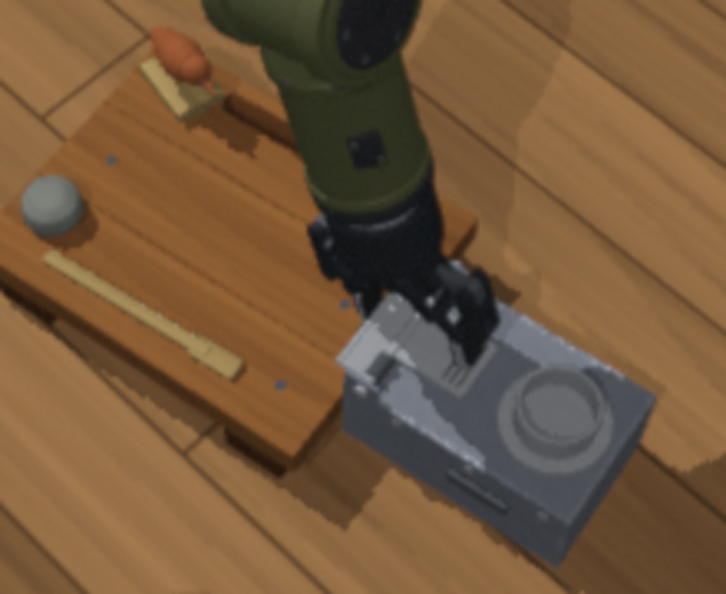

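>>> send_rows([
  {"jaw": 0.12, "dx": -0.016, "dy": 0.1, "dz": 0, "ax": 0, "ay": 0, "az": 0},
  {"jaw": 0.12, "dx": -0.016, "dy": 0.1, "dz": 0, "ax": 0, "ay": 0, "az": 0},
  {"jaw": 0.12, "dx": -0.016, "dy": 0.1, "dz": 0, "ax": 0, "ay": 0, "az": 0},
  {"jaw": 0.13, "dx": -0.008, "dy": 0.05, "dz": 0.02, "ax": 0, "ay": 0, "az": 0},
  {"jaw": 0.13, "dx": 0, "dy": 0, "dz": 0, "ax": 0, "ay": 0, "az": 0},
  {"jaw": 0.13, "dx": 0, "dy": 0, "dz": 0, "ax": 0, "ay": 0, "az": 0},
  {"jaw": 0.13, "dx": 0, "dy": 0, "dz": 0, "ax": 0, "ay": 0, "az": 0},
  {"jaw": 0.13, "dx": 0, "dy": 0, "dz": 0, "ax": 0, "ay": 0, "az": 0},
])

```text
time: 13.3
ee_pos: [0.5791, 0.1045, 0.0719]
orientation: [-2.88, -0.001, 0.164]
wrist_force: [0.8, -0.8, 2.5]
width: 0.87
```

```bash
python3 look.py f
python3 - <<'E'
from h import *
e=get_image("top");cv2.imwrite("pics/ft.png",cv2.resize(e["img"][200:300,190:340,::-1],None,fx=5,fy=5,interpolation=2))
E
```

```text
t 13.3 world [0.5791 0.1045 0.0719] box [0.0163 0.004  0.0719] rpy [-2.88e+00 -1.00e-03  1.64e-01] F [ 0.8 -0.8  2.5] w 0.87
push in [-0.0282  0.0039  0.0735]
push out [-0.0393  0.0038  0.0705]
hold in [0.054  0.004  0.0954]
hold out [0.0651 0.0041 0.0984]
```

View pics/fw.png

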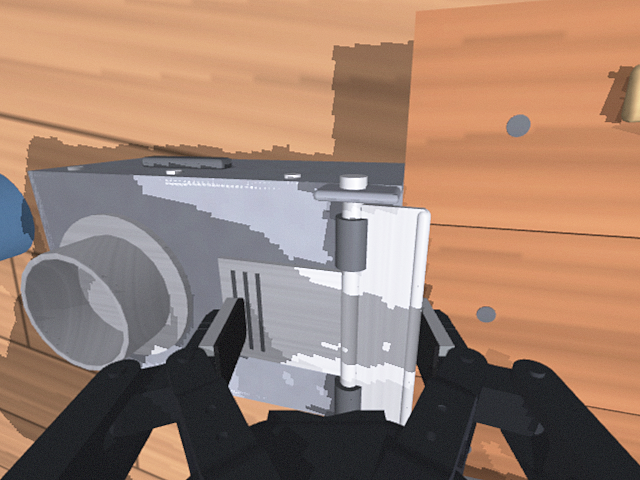

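View pics/ft.png

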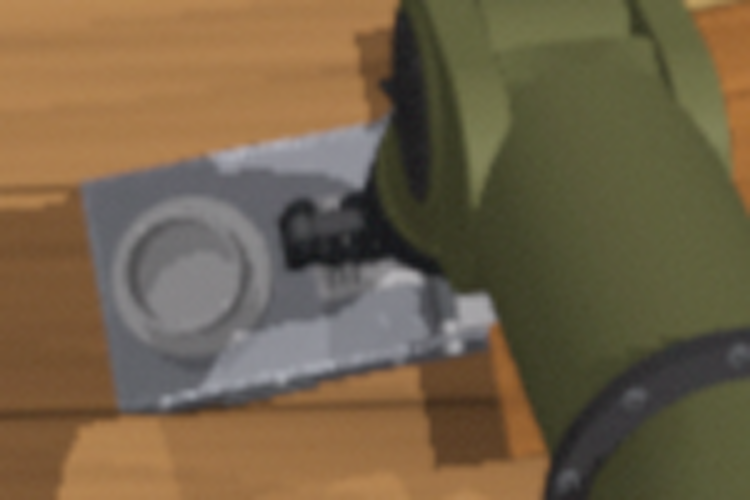

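>>> send_rows([
  {"jaw": 0.13, "dx": 0.08, "dy": -0.5, "dz": 0, "ax": 0, "ay": 0, "az": 0},
  {"jaw": 0.13, "dx": 0.08, "dy": -0.5, "dz": 0, "ax": 0, "ay": 0, "az": 0},
  {"jaw": 0.13, "dx": -0.08, "dy": 0.5, "dz": 0, "ax": 0, "ay": 0, "az": 0},
  {"jaw": 0.13, "dx": -0.09, "dy": 0.55, "dz": 0, "ax": 0, "ay": 0, "az": 0},
  {"jaw": 0.13, "dx": 0, "dy": 0, "dz": 0, "ax": 0, "ay": 0, "az": 0},
  {"jaw": 0.13, "dx": 0.16, "dy": -1, "dz": 0, "ax": 0, "ay": 0, "az": 0},
  {"jaw": 0.13, "dx": 0.16, "dy": -1, "dz": 0, "ax": 0, "ay": 0, "az": 0},
  {"jaw": 0.13, "dx": 0.16, "dy": -1, "dz": 0, "ax": 0, "ay": 0, "az": 0},
])

```text
time: 14.45
ee_pos: [0.584, 0.0746, 0.0722]
orientation: [-2.88, -0.001, 0.163]
wrist_force: [-0.3, 3.5, 6.7]
width: 0.873
```

```bash
python3 look.py g
```

```text
t 14.45 world [0.584  0.0746 0.0722] box [-0.014   0.0039  0.0722] rpy [-2.88e+00 -1.00e-03  1.63e-01] F [-0.3  3.5  6.7] w 0.873
push in [-0.0584  0.0038  0.0737]
push out [-0.0696  0.0038  0.0707]
hold in [0.0237 0.004  0.0957]
hold out [0.0348 0.004  0.0987]
```

View pics/gw.png

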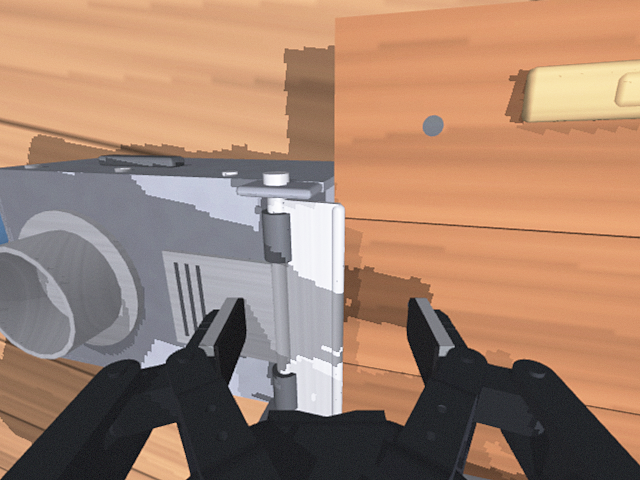

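>>> send_rows([
  {"jaw": 0.13, "dx": 0, "dy": 0, "dz": 1, "ax": 0, "ay": 0, "az": 0},
  {"jaw": 0.13, "dx": 0, "dy": 0, "dz": 1.5, "ax": 0, "ay": 0, "az": 0},
  {"jaw": 0.13, "dx": 0, "dy": 0, "dz": 1.5, "ax": 0, "ay": 0, "az": 0},
  {"jaw": 0.13, "dx": 0, "dy": 0, "dz": 2, "ax": 0, "ay": 0, "az": 0},
  {"jaw": 0.13, "dx": 0, "dy": 0, "dz": 3, "ax": 0, "ay": 0, "az": 0},
  {"jaw": 0.13, "dx": 0.3, "dy": -2, "dz": 3, "ax": 0, "ay": 0, "az": 0},
  {"jaw": 0.13, "dx": 0.3, "dy": -2, "dz": 0, "ax": 0, "ay": 0, "az": 0},
  {"jaw": 0.13, "dx": 0.3, "dy": -2, "dz": 0, "ax": 0, "ay": 0, "az": 0},
])

```text
time: 15.55
ee_pos: [0.5925, 0.0139, 0.1918]
orientation: [-2.88, -0.0, 0.164]
wrist_force: [-0.1, -0.3, -0.7]
width: 0.87
```

```bash
python3 look.py i
```

```text
t 15.55 world [0.5925 0.0139 0.1918] box [-0.0753  0.0053  0.1918] rpy [-2.88  -0.     0.164] F [-0.1 -0.3 -0.7] w 0.87
push in [-0.1197  0.0052  0.1934]
push out [-0.1308  0.0052  0.1904]
hold in [-0.0376  0.0054  0.2154]
hold out [-0.0265  0.0054  0.2183]
```

View pics/iw.png

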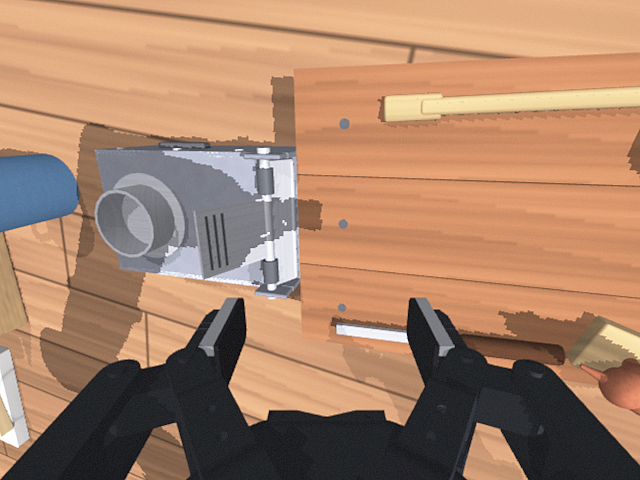

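View pics/is.png

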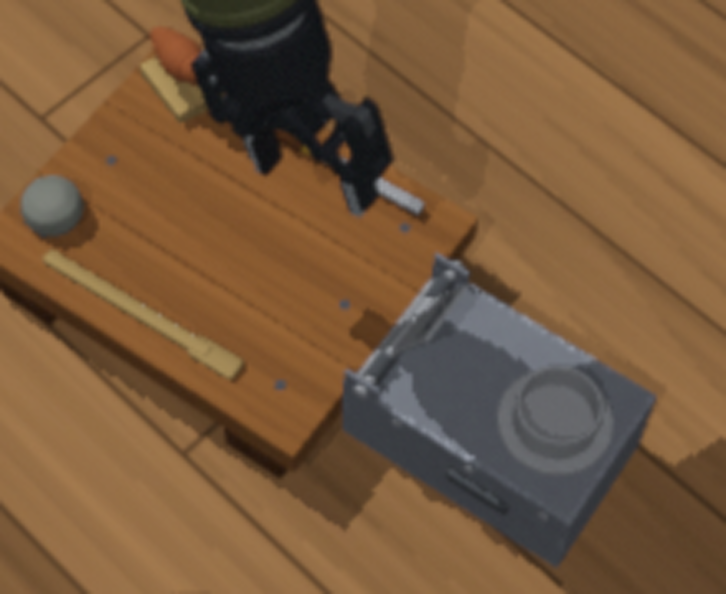

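Run:
```python
from h import *
d=wrist()
print("hinge",box(ray(d,263,155,.09)),box(ray(d,270,288,.09)))
print("tab end",box(ray(d,194,211,.143)),box(ray(d,204,279,.143)))
print("lip/board edge",box(ray(d,299,210,.067)))
for a in(0,.08,.2): print(a,proj(d,O+ex*.060*np.cos(1.082-a)+ey*-.025+np.array([0,0,.09+.06*np.sin(1.082-a)])),proj(d,O+ex*.060*np.cos(1.082-a)+ey*.025+np.array([0,0,.09+.06*np.sin(1.082-a)])))
e=get_image("scene");m=cv2.imread("pics/as.png");n=cv2.imread("pics/is.png")
g=cv2.absdiff(m,n)[260:420,330:660];print(g.mean(),g.max(),cv2.absdiff(m,n)[390:560,450:600].mean())
```

```text
hinge [-0.00271614 -0.05522568  0.09      ] [-0.00156708  0.05667397  0.09      ]
tab end [ 0.02422718 -0.02298582  0.143     ] [0.02346932 0.02641718 0.143     ]
lip/board edge [-0.0219439  -0.00822489  0.067     ]
0 [188.44143126 207.66469848] [197.96990383 276.44281627]
0.08 [185.39544682 206.48591151] [194.99926592 274.41591784]
0.2 [182.05647191 204.62018965] [191.67112144 271.20314843]
7.1041224747474745 132 1.9948496732026144
```

```bash
python3 -c "
from station import *
print(job_done())"
```

```text
the job is handed in; nothing more can be done
None
```

The offcut appears to be in the chip box and the flap is shut. I handed the job in at about 15.7 s, and no verdict is reported.

**What I did:** I pushed the offcut square and close to the mouth with the shut fingers. Then I opened and tilted the hand so that one finger held the tab down while the other pushed the offcut under the raised blade. I backed the pushing finger off, pushed once more, and lifted the hand so the flap sprang shut.

**Last checks:**
- **Offcut:** No offcut shows on the board in the scene or wrist picture. The pushing fingertip got to about box x = -22 mm, which puts the offcut's middle about 8 mm past the sill. I could not see inside the box, so the drop is inferred from that.
- **Flap:** The tab end measured at box x about +24 mm. With the same 2 to 4 mm offset seen at the hinge, that fits the shut position (+28 mm) rather than an open one.
- **Hand:** It is clear of everything, with the wrist force within noise.
- **Other things:** The objects around the board look unmoved by eye. I did not measure each one.
- **Disagreement:** My position fixes from the different cameras differed by up to about 4 mm (more at the board corners in the scene view). I settled this with the wrist camera, taking positions relative to the hinge and board edge.

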